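# Release the guard of the clutch-disc tester

## Robot

A 6-joint arm with a two-finger parallel gripper is mounted at the origin on the work surface. World frame = base frame: x ahead of the robot, y to its left, z up, the work surface at z = 0. Lengths are in m, angles in rad, forces in N, time in s.
With the tool pointing down it reaches from about 0.3 to 0.85 m from the base axis. Payload 4.2 kg.
Tool frame: the origin (TCP) lies on the front face of the gripper's body, between the roots of the fingers; the fingertips stand 78 mm ahead of it and the grasp point (between the pads) lies 60 mm ahead of it (tcp_to_tips is the y of the fingertips in the tool frame, in m); y points along the fingers, z is the direction in which the jaws open and shut, and the axes are right-handed (so a half turn about y gives the same grasp; the last joint's range is limited). The gripper opens to 91 mm and grips with 3 to 60 N. Pads are 32 mm wide; open, the fingers measure 118 mm over their backs; the gripper's body (76 mm by 178 mm) begins 60 mm behind the grasp point.
Start: joints at [1.213, 0.32, 1.565, -0, 1.257, -0.02], TCP at [0.191, 0.543, 0.292] pointing down, gripper open.
Joint ranges: [-3.11, 3.11], [-0.84, 2.01], [0.21, 2.61], [-1.34, 4.49], [0.05, 2.63], [-2.56, 2.56]. Speed limits (rad/s): [2.57, 2.57, 3.14, 3.14, 3.14, 3.14].

## Interface

Orientations are given as a rotation vector (axis times angle).
In Python, from workcell import sense, camera, finish_job, tcp_to_tips gives the robot as it stands.
- The arm moves only by the shell command python3 -m creep 'ROWS' [FORCE]. ROWS is text: rows parted by semicolons, each of 5 numbers parted by spaces: the shift along the world's x, y, z in units of 50 mm (1.0 is 50 mm), then the turn about the world's z in units of 6 degrees (1.0 is 6 degrees), then the gripper's target within -1 to 1 (fully open at 1, half-way at 0, shut at -1). In form: tx ty tz twist claw; .... A call has 1 to 5 rows; each row is the pose to reach, as a shift and turn from the pose measured when the call began; what a row does not reach only later rows make up. A row lasts 1/10 s, in which the tool goes at most 50 mm and 8.59 degrees, less where a joint would pass 70% of its speed; a pose out of reach is approached as far as the arm can. A call with a gripper value outside its range is refused whole. The fingers move at their own pace and stop on an object; FORCE is the grip in N (left out, the last holds). Time passes only in rows, so rows that repeat a pose let the fingers close. It gives the time, the measured TCP pose, the force and the opening at its end, in the units of the state.
- sense(): the state, without advancing time (a new reading comes with each control period).
- camera(name): name is "scene" or "top"; returns a dict with "image" (480x640x3 uint8, red, green, blue), "range_z" (480x640 float32, m along the optical axis (not along the pixel's ray), 0 where there is no reading), "K" (3x3 intrinsics, pixels), "T" (4x4, takes a point from camera to world coordinates). Camera axes: x right, y up, looking along -z (the intrinsics and any distortion apply to the point x, -y, -z); pixel columns grow to the right and rows downward; lengths in m; the calibration is good to about 2 mm. A picture is of the moment at which its call begins.
- finish_job(): hands the job in, once; it reports no verdict.
The state is a dict: "clock": time; "qpos": joint angles; "dq": joint speeds; "joint_efforts": joint torques, N m; "tcp_pos": TCP position; "tool_rot": TCP orientation; "force": force on the tool from outside, world axes, zero at the start; "ft_torque": the same for the moment, N m; "grip_width": finger opening in m.
Only numpy, scipy, OpenCV 4.12 (cv2) and the standard library are available. Lean on these libraries where they do the work, as an engineer would, in place of code of your own. Each camera call takes 0.05 s, during which the arm holds its last target. There are 200 camera calls.

## Task

Open the clear yellow-framed guard of the clutch-disc tester by its two blue catch buttons: press both right down together, one with each fingertip, and keep both down until the guard has sprung up by itself and stopped at its raised rest, then let go. Do not pull at or touch the guard, do not press the red stop button, and leave the other things on the bench and on the tester where they are.

Things in the scene. Friction and masses are not known exactly. Their poses are not given: they have to be found in the camera images.
- tester: clutch-disc run-out tester, a grey bench machine 345 mm deep (its x) x 340 wide (its y) x 105 high, fixed to the bench; its place and yaw on the bench vary. Origin at the centre of its underside, z up, its front (the console with the buttons) towards its -x. The top of the console (the deck, aluminium plate, at its x = -172 to -75 mm) is 105 mm above the bench. A 60 mm deep well behind the console holds a clutch disc under the guard
- catch_left_top (a point): centre of the top face of the left blue catch button at its present height; at rest it is 128 mm above the bench, at (-130, +33) mm in the tester's x, y. Round cap 28 mm across, in a dark steel collar 44 mm across and 12 mm high that stays put; the cap stands 11 mm above the collar at rest and 4 mm above it when fully down
- catch_right_top (a point): the same for the right blue catch button, at (-130, -33) mm in the tester's x, y: the two buttons are 66 mm apart between centres, on a line parallel to the tester's y
- catch_left (a joint): travel of the left catch button in m: 0 up, 0.007 fully down, straight down; springs back when let go. Takes about 2 to 5 N on each button, 5 N to hold it at the bottom. Its bolt is drawn clear of the guard's keeper from about 0.004 on; below 0.0045 it does not count as pressed
- catch_right (a joint): the same for the right catch button. Either catch alone holds the guard shut
- guard (a joint): angle of the guard about its hinge in rad: 0 shut, 0.22 fully raised at its stop. While both buttons are down its spring and damper raise it slowly by itself, in about 2.5 s; it then stays up when the buttons are let go. It has a second safety lip like a car bonnet: if a button is let go too soon it stays caught at about 0.13 (press both again and hold longer)
- guard_edge (a point): middle of the upper front edge of the guard, a flat yellow frame 16 mm thick, 240 mm deep x 270 mm wide, with a clear pane, lying on the tester behind the console and hinged along its far side (parallel to the tester's y). The edge is 60 mm behind the line of the button centres, 123 mm above the bench when shut; it rises about 50 mm straight up when released and stays below 180 mm above the bench
- stop_head (a joint): travel of the red mushroom stop button in m: 0 up, 0.006 down; not to be pressed
- stop_top (a point): top of the red mushroom stop button, 38 mm across on a yellow square plate, at (-128, -132) mm in the tester's x, y; top 140 mm above the bench
- cone: loose steel centring cone, 36 mm across, 32 mm high, standing on the left end of the console about 100 mm to the left of the left button. Origin at the centre of its underside. Leave alone
- spring_a: loose clutch spring, bright steel, 28 mm across, 44 mm high, standing on the bench; origin at the centre of its underside. Leave alone
- spring_b: the same in dark steel. Leave alone
- rivet_jar: loose amber jar of rivets with a grey lid, 52 mm across, 70 mm high, standing on the bench; origin at the centre of its underside. Leave alone
- plate: loose clutch pressure plate, 220 mm across, 35 mm high, lying on the bench beside the tester; origin at the centre of its underside. Leave alone
- disc: loose clutch disc, 200 mm across, 20 mm high, lying on the bench beside the tester; origin at the centre of its underside. Leave alone
- wrench: loose open-ended spanner, 190 mm long along its x, on the black rubber mat; origin under its middle. Leave alone
- screwdriver: loose screwdriver with a red handle, 200 mm long along its x, on the black rubber mat; origin under its middle. Leave alone

How it is judged:
On the way, in this order (a step that is already met when the one before it is completed fails the run):
1. both catch buttons are down at the same time, each under a finger (value of joint each of catch_left, catch_right above 0.0045 m and contact force between the fingers and catch_left above 0.5 N and contact force between the fingers and catch_right above 0.5 N), for 0.2 s.
2. the guard has sprung up to its raised rest while both buttons are still held down (value of joint each of catch_left, catch_right above 0.0045 m and value of joint guard above 0.205 rad), for 0.1 s.
At the end, for the whole second after the job is handed in: The guard stands at rest at its raised stop (over 0.205 of 0.22 rad), both catch buttons are up again (within 1.5 mm) and the stop button has not been pressed (value of joint guard above 0.205 rad and velocity of joint guard below 0.02 rad/s and value of joint each of catch_left, catch_right below 0.0015 m and value of joint stop_head below 0.002 m); the robot touches nothing.
It fails at once if the robot touches or pulls the guard (over 1 N) (contact force between any of the fingers, the arm and guard above 1 N).
It fails at once if the red stop button is pressed (over 3 mm) (value of joint stop_head above 0.003 m).
It fails at once if a loose thing is moved or lifted by more than 20 mm (distance of any of cone, spring_a, spring_b, rivet_jar, plate, disc, wrench, screwdriver from where it was at the start of the episode above 0.02 m).
It also fails if it takes over 42 s, if anything falls off the work surface, if the arm or the gripper's body presses on something with over 40 N, if the wrist force passes 120 N, or if a joint passes its speed limit or range.

## Working session

There is one attempt and no reset: what is moved stays moved. The work goes in short steps, Python scripts to look and compute and a shell command to move; the robot and the scene stay as the last step left them, time stands still between calls to the robot, and variables do not carry over. Pictures are saved under pics/ and viewed, about 8 in all and at most 12, crops included, and the job is handed in when it is done.

```bash
mkdir -p pics; cat > h.py <<'E'
import numpy as np,cv2
from workcell import sense,camera,tcp_to_tips
def pts(c):
    K,T,d=c["K"],c["T"],c["range_z"]
    v,u=np.mgrid[0:480,0:640]
    P=np.stack([(u-K[0,2])/K[0,0]*d,-(v-K[1,2])/K[1,1]*d,-d],-1)
    return P@T[:3,:3].T+T[:3,3]
E
python3 - <<'E'
from h import *
s=sense();print(s,tcp_to_tips)
for n in("top","scene"):
    c=camera(n);im=c["image"];cv2.imwrite(f"pics/{n}1.png",im[:,:,::-1])
    P=pts(c);h=cv2.cvtColor(im,cv2.COLOR_RGB2HSV)
    m=((h[...,0]>95)&(h[...,0]<130)&(h[...,1]>130)&(h[...,2]>60)).astype(np.uint8)
    k,l,st,ce=cv2.connectedComponentsWithStats(m)
    for i in range(1,k):
        if st[i,4]>25:
            q=P[(l==i)&(c["range_z"]>0)];print(n,st[i],ce[i],np.median(q,0),q[:,2].max())
            t=q[q[:,2]>.122]; 
            if len(t):print(len(t),t.mean(0),(t.min(0)+t.max(0))/2,np.ptp(t,0))
E
```

```text
{'clock': 0.0, 'qpos': array([ 1.21296519e+00,  3.20317219e-01,  1.56569102e+00, -2.72842082e-05,
        1.25738208e+00, -1.99821945e-02]), 'dq': array([-1.34372142e-03, -5.96565660e-04, -2.39992043e-05, -4.93309369e-04,
        8.29172067e-04, -1.25916426e-03]), 'joint_efforts': array([-9.02865977e-04, -4.12470031e+01, -2.31975961e+01,  7.28112459e-02,
        4.56975179e-02, -1.38709120e-04]), 'tcp_pos': array([0.19045602, 0.54215298, 0.29140095]), 'tool_rot': array([-1.55626348,  0.26542167, -0.2649294 ]), 'force': array([ 0.02754423, -0.05016182,  0.1894004 ]), 'ft_torque': array([ 0.03367251, -0.04977203,  0.00991837]), 'grip_width': 0.09113845796852328} 0.0783
top [175 102  51  41 602] [203.8538206  124.36877076] [0.97578003 0.3814647  0.0401728 ] 0.08729131178769811
top [230 102  49  42 847] [252.19598583 124.37308146] [0.99719243 0.23714182 0.02220214] 0.08977210869259955
top [ 76 128  43  32 896] [ 96.91071429 143.51897321] [0.91209488 0.73541992 0.06070645] 0.07410946484909009
top [626 261  14  32 284] [632.95422535 276.72887324] [ 0.46428952 -0.89871261  0.21804991] 0.245
[... 1578 characters left out ...]
9894] -0.16925187955499965
scene [542 154  29  22 461] [556.86117137 164.39696312] [0.91011762 0.75879497 0.05987584] 0.06593297956478694
scene [280 214  10  10  79] [284.44303797 218.37974684] [0.45752894 0.0166623  0.12707366] 0.13095257463858367
71 [0.45678358 0.01707737 0.12710303] [0.45567633 0.017721   0.12681796] [0.02566099 0.02585548 0.00826923]
scene [ 466  219  108  125 4065] [519.22829028 281.9404674 ] [1.00624664 0.29553399 0.04670791] 0.07989488455919036
scene [259 227  11   9  83] [263.90361446 230.92771084] [ 0.44583187 -0.04821112  0.12692172] 0.13122095494578512
75 [ 0.4450966  -0.04778698  0.12706825] [ 0.44308751 -0.04656922  0.12674715] [0.02747541 0.02810922 0.00894762]
```

View pics/top1.png

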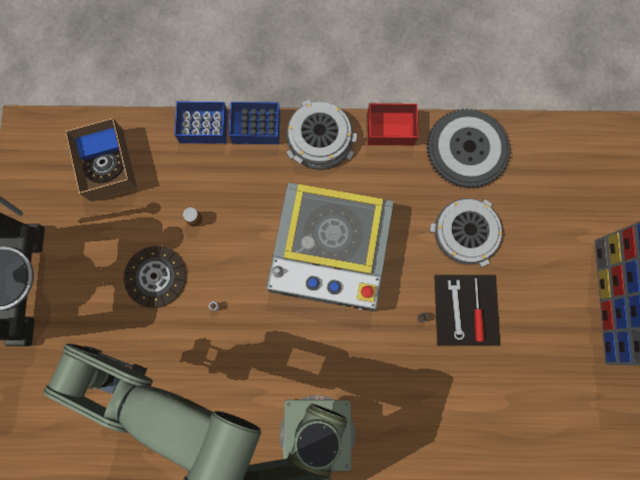

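View pics/scene1.png

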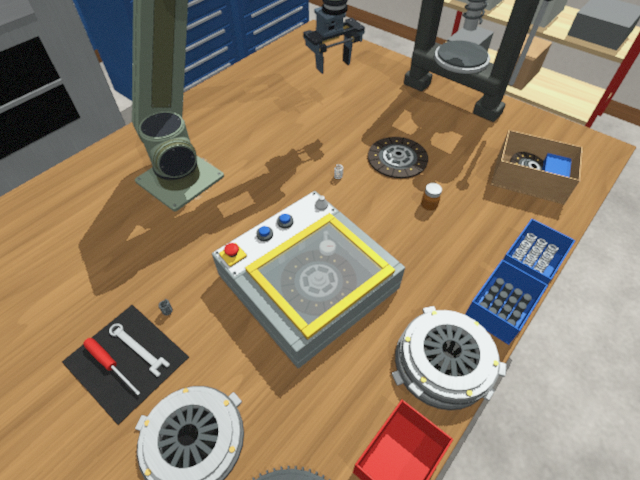

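The top view shows the console facing the robot, with the catch buttons at about (312,282) and (334,286). The stop is at (367,292), the cone at (279,271), and the guard lies behind the console. The scene view agrees: buttons at (285,219) and (264,231), and the arm is well clear to the left.

```bash
cat > g.py <<'E'
from h import *
from scipy.spatial.transform import Rotation as R
def ray(c,u,v,z):
    K,T=c["K"],c["T"];d=T[:3,:3]@np.array([(u-K[0,2])/K[0,0],-(v-K[1,2])/K[1,1],-1]);o=T[:3,3]
    return (o+d*(z-o[2])/d[2])[:2]
def plan(mid,ang):  # ang: direction of right->left line, rad
    s=sense();r=R.from_rotvec(s["tool_rot"]).as_matrix();z=r[:,2]
    a=np.degrees(ang-np.arctan2(z[1],z[0]));a=(a+90)%180-90
    print("t",s["clock"],"tcp",s["tcp_pos"],"y",r[:,1].round(3),"z",z.round(3),"w",s["grip_width"],"F",s["force"].round(2))
    print("shift units",(np.array(mid)-s["tcp_pos"][:2])/.05,"twist",a/6,"tips z",s["tcp_pos"][2]+tcp_to_tips*r[2,1])
E
python3 - <<'E'
from g import *
for n,b in(("top",[(312.46,282.2),(333.97,286.27)]),("scene",[(284.44,218.38),(263.9,230.93)])):
    c=camera(n);print(n,"cam",c["T"][:3,3]);q=[ray(c,*p,.126) for p in b];d=q[0]-q[1]
    print(q,np.linalg.norm(d),np.degrees(np.arctan2(d[1],d[0])))
    im=c["image"];h=cv2.cvtColor(im,cv2.COLOR_RGB2HSV);P=pts(c)
    # yaw from yellow frame
    m=(abs(h[...,0].astype(int)-27)<6)&(h[...,1]>150)&(abs(P[...,2]-.123)<.012)&(abs(P[...,1])<.3)&(P[...,0]<.85)&(P[...,0]>.47)
    v,u=np.nonzero(m);X=np.array([ray(c,a,b,.121) for a,b in zip(u,v)],np.float32);r=cv2.minAreaRect(X);print("frame",len(X),r)
plan([.4485,-.0145],np.radians(80))
E
```

```text
top cam [0.23719567 0.00709426 1.85403862]
[array([0.4522334 , 0.01827698]), array([ 0.44062325, -0.04668597])] 0.06599227546501318 79.86710658093789
frame 1125 ((0.6235182881355286, -0.04485177993774414), (0.2650768458843231, 0.23557746410369873), 80.19799041748047)
scene cam [ 1.00146534 -0.49273631  0.97627098]
[array([0.45693703, 0.01697962]), array([ 0.44549163, -0.04736155])] 0.06535122643685123 79.91338368770553
frame 2110 ((0.6269184947013855, -0.04524141550064087), (0.26979386806488037, 0.23907653987407684), 80.16699981689453)
t 0.2 tcp [0.19046695 0.54229824 0.29177803] y [-0.    -0.001 -1.   ] z [ 0.331  0.943 -0.001] w 0.09130023980683938 F [-0.3  -0.49 -0.03]
shift units [  5.16066091 -11.13596479] twist 1.5590062641437328 tips z 0.21347806869542574
```

```bash
python3 -m creep '0.4 -0.9 0 0.5 0.15; 0.8 -1.8 0 1 0.15; 1.2 -2.7 0 1.56 0.15; 1.6 -3.6 0 1.56 0.15; 2.0 -4.4 0 1.56 0.15'; python3 -m creep '0.4 -0.9 0 0 0.15; 0.8 -1.8 0 0 0.15; 1.2 -2.7 0 0 0.15; 1.6 -3.6 0 0 0.15; 2.0 -4.4 0 0 0.15'; python3 - <<'E'
from g import *
plan([.4475,-.0145],np.radians(80.1))
E
```

```text
clock: 0.7
tcp_pos: [0.2906, 0.3202, 0.2917]
tool_rot: [-1.568, 0.137, -0.137]
force: [0.7, 0.6, -0.3]
grip_width: 0.0549
clock: 1.2
tcp_pos: [0.3908, 0.098, 0.2919]
tool_rot: [-1.568, 0.137, -0.137]
force: [0.6, 0.9, 0.2]
grip_width: 0.052
t 1.2 tcp [0.39079655 0.09797614 0.29185815] y [ 0.    -0.001 -1.   ] z [ 0.174  0.985 -0.001] w 0.05197232876200937 F [0.63 0.94 0.21]
shift units [ 1.13406893 -2.24952282] twist 0.016178166662572362 tips z 0.21355823030667476
```

```bash
python3 -m creep '0.4 -0.8 0 0 0.15; 0.8 -1.6 0 0 0.15; 1.13 -2.25 -0.3 0 0.15; 1.13 -2.25 -0.9 0 0.15; 1.13 -2.25 -1.3 0 0.15'; python3 - <<'E'
from g import *
plan([.4475,-.0145],np.radians(80.1))
a=[]
for n in("top","scene"):
    c=camera(n);im=c["image"][:,:,::-1]
    y,x=(285,322) if n=="top" else (205,275)
    a.append(cv2.resize(im[y-60:y+60,x-50:x+50],(400,480),interpolation=cv2.INTER_CUBIC))
cv2.imwrite("pics/c1.png",np.hstack(a))
E
```

```text
clock: 1.7
tcp_pos: [0.4471, -0.0157, 0.2253]
tool_rot: [-1.568, 0.14, -0.138]
force: [-0.0, 0.2, -0.3]
grip_width: 0.0524
t 1.7 tcp [ 0.44706072 -0.01573075  0.22529484] y [-0.001 -0.001 -1.   ] z [ 0.176  0.984 -0.001] w 0.052359595653307556 F [-0.03  0.16 -0.29]
shift units [0.00878569 0.02461503] twist 0.04217628559007617 tips z 0.1469949468790433
```

View pics/c1.png

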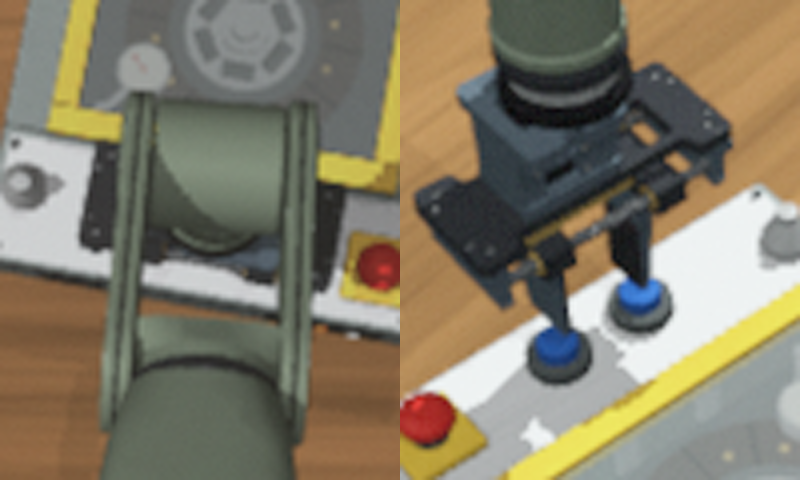

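Each fingertip stands over its own button in the right crop (about (560,330) and (640,280)), and the body clears the guard, cone and stop. Now I press down in stages.

```bash
python3 -m creep '0 0.02 -0.2 0 0.15; 0 0.02 -0.35 0 0.15; 0 0.02 -0.42 0 0.15; 0 0.02 -0.48 0 0.15; 0 0.02 -0.48 0 0.15'
```

```text
clock: 2.3
tcp_pos: [0.4458, -0.0135, 0.2014]
tool_rot: [-1.568, 0.141, -0.133]
force: [-2.6, 0.2, 7.6]
grip_width: 0.0524
```

```bash
python3 -m creep '0 0 -0.03 0 0.15; 0 0 -0.05 0 0.15; 0 0 -0.06 0 0.15; 0 0 -0.06 0 0.15; 0 0 -0.06 0 0.15'
```

```text
clock: 2.8
tcp_pos: [0.4457, -0.0135, 0.1999]
tool_rot: [-1.568, 0.14, -0.134]
force: [-2.9, -0.3, 9.5]
grip_width: 0.0525
```

```bash
python3 -m creep '0 0 -0.05 0 0.15; 0 0 -0.07 0 0.15; 0 0 -0.07 0 0.15; 0 0 -0.07 0 0.15; 0 0 -0.07 0 0.15'; python3 - <<'E'
from g import *
c=camera("scene");im=c["image"][:,:,::-1]
cv2.imwrite("pics/c2.png",cv2.resize(im[140:340,205:415],(630,600),interpolation=cv2.INTER_CUBIC))
E
```

```text
clock: 3.3
tcp_pos: [0.4457, -0.0134, 0.1995]
tool_rot: [-1.569, 0.138, -0.135]
force: [-7.8, -0.6, 21.5]
grip_width: 0.0526
```

View pics/c2.png

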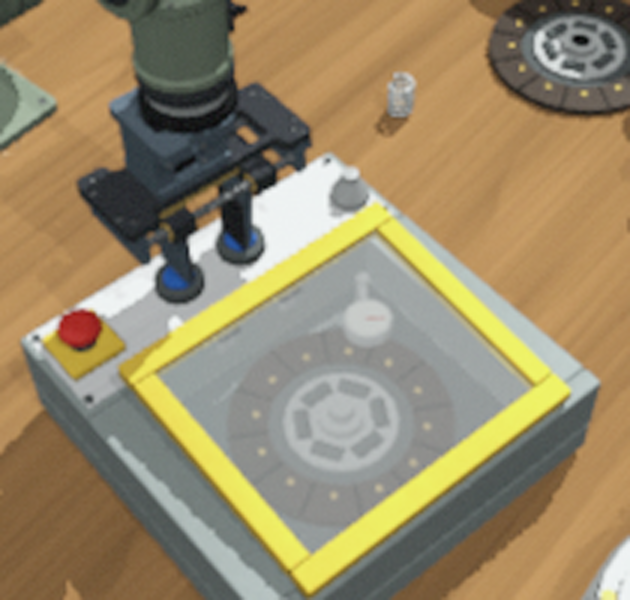

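Both caps are down at (180,283) and (240,243) in the crop, and the guard's front edge looks to be lifting. I keep holding.

```bash
H='0 0 -0.06 0 0.15; 0 0 -0.06 0 0.15; 0 0 -0.06 0 0.15; 0 0 -0.06 0 0.15; 0 0 -0.06 0 0.15'
python3 -m creep '0 0 -0.06 0 0.15; 0 0 -0.06 0 0.15; 0 0 -0.06 0 0.15; 0 0 -0.06 0 0.15; 0 0 -0.06 0 0.15'
python3 -m creep '0 0 -0.06 0 0.15; 0 0 -0.06 0 0.15; 0 0 -0.06 0 0.15; 0 0 -0.06 0 0.15; 0 0 -0.06 0 0.15'
python3 -m creep '0 0 -0.06 0 0.15; 0 0 -0.06 0 0.15; 0 0 -0.06 0 0.15; 0 0 -0.06 0 0.15; 0 0 -0.06 0 0.15'
python3 -m creep '0 0 -0.06 0 0.15; 0 0 -0.06 0 0.15; 0 0 -0.06 0 0.15; 0 0 -0.06 0 0.15; 0 0 -0.06 0 0.15'
cat > ck.py <<'E'
from g import *
import sys
c=camera("scene");im=c["image"];P=pts(c);h=cv2.cvtColor(im,cv2.COLOR_RGB2HSV)
# points in tester frame: x along -9.9 deg from button mid (x=-.130)
a=np.radians(-9.9);e=np.array([np.cos(a),np.sin(a)]);f=np.array([-e[1],e[0]])
d=P[...,:2]-[.4475,-.0145];X=d@e-.130;Y=d@f
m=(abs(h[...,0].astype(int)-27)<6)&(h[...,1]>130)&(X>-.076)&(X<-.052)&(abs(Y)<.13)
z=P[...,2][m];print("t",sense()["clock"],"front edge n",m.sum(),"z pct 10/50/90/98",np.percentile(z,[10,50,90,98]).round(4) if m.sum() else None)
cv2.imwrite(f"pics/{sys.argv[1]}.png",cv2.resize(im[140:340,205:415,::-1],(630,600),interpolation=cv2.INTER_CUBIC))
E
python3 ck.py c3
```

```text
clock: 3.85
tcp_pos: [0.4456, -0.0134, 0.1994]
tool_rot: [-1.569, 0.136, -0.135]
force: [-7.2, -1.5, 20.8]
grip_width: 0.0522
clock: 4.35
tcp_pos: [0.4455, -0.0134, 0.1995]
tool_rot: [-1.57, 0.134, -0.136]
force: [-7.7, -1.2, 20.3]
grip_width: 0.0524
clock: 4.85
tcp_pos: [0.4453, -0.0133, 0.1994]
tool_rot: [-1.57, 0.133, -0.137]
force: [-7.8, -1.1, 20.8]
grip_width: 0.0524
clock: 5.35
tcp_pos: [0.4452, -0.0133, 0.1994]
tool_rot: [-1.571, 0.131, -0.138]
force: [-7.5, -1.9, 20.7]
grip_width: 0.0526
t 5.4 front edge n 269 z pct 10/50/90/98 [0.1693 0.1713 0.1734 0.1745]
```

View pics/c3.png

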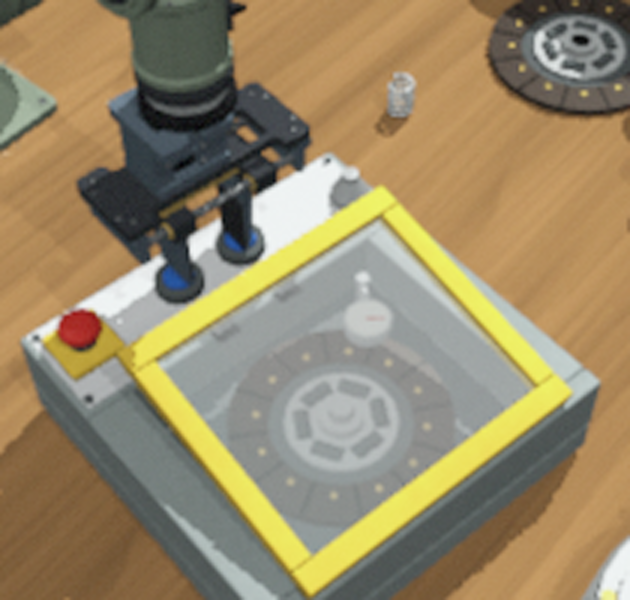

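The guard has risen, with its front edge at about (260,270) in the crop and z ≈ 0.171 to 0.174 m. Both caps are still down. I hold a little longer and check that it has stopped.

```bash

python3 -m creep '0 0 -0.06 0 0.15; 0 0 -0.06 0 0.15; 0 0 -0.06 0 0.15; 0 0 -0.06 0 0.15; 0 0 -0.06 0 0.15'
python3 -m creep '0 0 -0.06 0 0.15; 0 0 -0.06 0 0.15; 0 0 -0.06 0 0.15; 0 0 -0.06 0 0.15; 0 0 -0.06 0 0.15'; python3 ck.py c4
python3 -m creep '0 0 -0.06 0 0.15; 0 0 -0.06 0 0.15; 0 0 -0.06 0 0.15; 0 0 -0.06 0 0.15; 0 0 -0.06 0 0.15'
python3 -m creep '0 0 -0.06 0 0.15; 0 0 -0.06 0 0.15; 0 0 -0.06 0 0.15; 0 0 -0.06 0 0.15; 0 0 -0.06 0 0.15'; python3 ck.py c5
```

```text
clock: 5.9
tcp_pos: [0.4451, -0.0132, 0.1994]
tool_rot: [-1.571, 0.129, -0.139]
force: [-6.5, -1.9, 20.6]
grip_width: 0.0525
clock: 6.4
tcp_pos: [0.445, -0.0132, 0.1995]
tool_rot: [-1.572, 0.128, -0.14]
force: [-7.0, -1.6, 21.1]
grip_width: 0.0525
t 6.45 front edge n 260 z pct 10/50/90/98 [0.1693 0.1713 0.1735 0.1748]
clock: 6.95
tcp_pos: [0.4449, -0.0131, 0.1995]
tool_rot: [-1.572, 0.126, -0.14]
force: [-6.3, -1.5, 21.3]
grip_width: 0.0524
clock: 7.45
tcp_pos: [0.4448, -0.0131, 0.1995]
tool_rot: [-1.572, 0.125, -0.141]
force: [-7.4, -1.0, 20.8]
grip_width: 0.0526
t 7.5 front edge n 267 z pct 10/50/90/98 [0.1693 0.1712 0.173  0.1745]
```

The edge is stationary at +50 mm. I release straight up.

```bash

python3 -m creep '0 0 0.2 0 0.15; 0 0 0.5 0 0.15; 0 0 0.9 0 0.15; 0 0 1.4 0 0.15; 0 0 2 0 0.15'
python3 -m creep '-0.3 0 0.3 0 0.15; -0.6 0 0.5 0 0.15; -0.6 0 0.5 0 0.15; -0.6 0 0.5 0 0.15; -0.6 0 0.5 0 0.15'; python3 ck.py c6; python3 - <<'E'
from g import *
c=camera("scene");im=c["image"];P=pts(c);h=cv2.cvtColor(im,cv2.COLOR_RGB2HSV)
m=(h[...,0]>95)&(h[...,0]<130)&(h[...,1]>130)&(h[...,2]>60)
for n,q in(("L",(.454,.0175)),("R",(.4425,-.047))):
    k=m&(np.hypot(P[...,0]-q[0],P[...,1]-q[1])<.02);print(n,k.sum(),np.percentile(P[...,2][k],[50,90]))
E
```

```text
clock: 8.0
tcp_pos: [0.4444, -0.0128, 0.3003]
tool_rot: [-1.573, 0.125, -0.14]
force: [0.4, -0.1, 0.6]
grip_width: 0.0527
clock: 8.5
tcp_pos: [0.4147, -0.0127, 0.3247]
tool_rot: [-1.572, 0.125, -0.14]
force: [0.2, -0.9, 0.6]
grip_width: 0.0525
t 8.55 front edge n 255 z pct 10/50/90/98 [0.1687 0.1712 0.1733 0.1742]
L 77 [0.12615027 0.12859144]
R 83 [0.12650403 0.1290116 ]
```

View pics/c6.png

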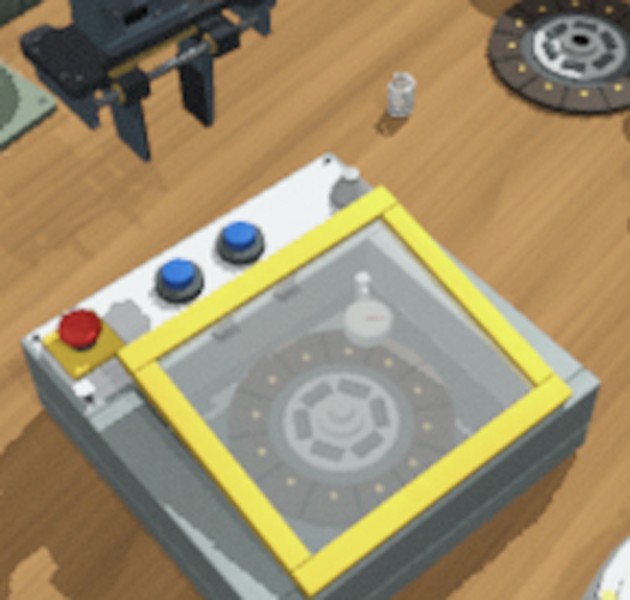

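The guard is up, both caps are back up at (180,273) and (240,236), the stop is untouched and the gripper is clear.

```bash
python3 -c "from workcell import finish_job; print(finish_job())"
```

```text
the job is handed in; nothing more can be done
None
```

The guard is open at its raised rest and the job is handed in; the hand-in gives no verdict. I pressed both blue catch buttons down together, one under each fingertip. I held them at the bottom with about 21 N in total from 3.3 s to 7.5 s on the robot's clock, then let go straight up.

- **Guard:** The depth images put its front edge at about 0.171–0.174 m, roughly 50 mm above shut. That height did not change between 5.4, 6.45 and 7.5 s while I held the buttons, nor after I let go.
- **Buttons:** Both caps were back at their rest height, with tops at about 0.128–0.129 m.
- **Other things:** The stop button looked untouched in the last picture, and the gripper was clear with near-zero force. I did not measure the loose things again. The cone and one of the springs looked undisturbed, and the arm passed well above everything.
- **Disagreements:** The two cameras placed the buttons about 5 mm apart in x, so I aimed between them. While holding, the tool crept about 1 mm and turned slightly (under 1°), and the buttons stayed down.

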